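# Check the heating block's bore with the gauge pin

### The arm

A 6-joint arm with a two-finger parallel gripper is mounted at the origin on a cart in front of the work surface, level with it; the furniture and walls round the work are solid. World frame = base frame: x ahead of the robot, y to its left, z up, the work surface at z = 0. Lengths are in m, angles in degrees, forces in N, time in s.
With the tool pointing down it reaches from about 0.425 to 0.95 m from the base axis. Payload 14.7 kg.
Tool frame: the origin (TCP) lies at the very end of the fingers, on their centre line; the grasp point (between the pads) lies ctrl.grip_depth behind it (ctrl.grip_depth is the distance from the TCP to the grasp point, in m); z points along the fingers, y is the line along which they close (so a half turn about z gives the same grasp; the last joint's range is limited). The gripper opens to 85 mm and grips with 20 to 120 N. Pads are 22 mm wide; open, the fingers measure 114 mm over their backs; the gripper's body (76 mm by 85 mm) begins 54 mm behind the grasp point. The pads swing forward as they close: fully open they stand 13 mm farther back than shut.
Start: joints at [61.043, 27.513, 91.461, -0, 61.026, -2.67], TCP at [0.288, 0.583, 0.231] pointing down, gripper open.
Joint ranges: [-157.49, 157.49], [-46.99, 117.5], [13.45, 153.17], [-89.5, 269.5], [5.16, 153.95], [-167.48, 167.48]. Speed limits (degrees/s): [108.29, 108.29, 136.94, 172.46, 172.46, 172.46].

### API

Orientations are given as a 3x3 rotation matrix whose columns are the frame's x, y, z axes.
In Python, from rig import ctrl gives the robot as it stands. The module is installed in compiled form; this text tells all that it offers.
- The arm moves only by the tool servo_tool, never from a script. Its arguments are lists of equal length, an entry for each row: "offset": the shift along the world's x, y, z in mm, a list of three; "twist": the turn, a rotation vector about the world's x, y, z in rad, a list of three; "gripper": the gripper command: -1 is shut, 1 is fully open, values between are in proportion. A call has 1 to 12 rows; each row is the pose to reach, as a shift and turn from the pose commanded when the call began; what a row does not reach only later rows make up. A row lasts 1/10 s, in which the tool goes at most 50 mm and 8.59 degrees, less where a joint would pass 70% of its speed; a pose out of reach is approached as far as the arm can. A call with a gripper value outside its range is refused whole. The fingers move at their own pace and stop on an object; "grip_force" is the grip in N (left out, the last holds). Time passes only in rows, so rows that repeat a pose let the fingers close. It gives the time, the measured TCP pose, the force, the opening and the grip force at its end, in the units of the state.
- ctrl.sense(): the state, without advancing time (a new reading comes with each control period).
- ctrl.get_image(name): name is "scene" or "top" or "wrist"; returns a dict with "pixels" (480x640x3 uint8, red, green, blue), "range_z" (480x640 float32, m along the optical axis (not along the pixel's ray), 0 where there is no reading), "fx", "fy", "cx", "cy" (pixels), "xyz" and "rotation" of the camera in the world. Camera axes: x right, y up, looking along -z (the intrinsics and any distortion apply to the point x, -y, -z); pixel columns grow to the right and rows downward; lengths in m; the calibration is good to about 2 mm. A picture is of the moment at which its call begins.
- ctrl.hand_in(): hands the job in; it is judged then, once.
The state is a dict: "t": time; "joint_positions": joint angles; "qd": joint speeds; "effort": joint torques, N m; "ee_pos": TCP position; "orientation": TCP orientation; "contact_force": force on the tool from outside, world axes, zero at the start; "wrist_torque": the same for the moment, N m; "width": opening from 0.0 (shut) to 1.0 (fully open); "grasp_force": force on a finger pad.
Only numpy, scipy, OpenCV 4.12 (cv2) and the standard library are available. Lean on these libraries where they do the work, as an engineer would, in place of code of your own. Each camera call takes 0.05 s, during which the arm holds its last target. There are 200 camera calls.

### The job

Take the steel gauge pin out of the black bottle rack and check the bore of the aluminium heating block with it: enter the tight bore edge-first with the pin tilted some 10 to 20 degrees, then straighten it and slide it fully home against the seal until its collar lies flush on the steel flange, and let go of it standing there. Work gently, feeling for the bore without ever forcing the pin against the block (never over 30 N), and leave the dropper bottles, timer and petri dish alone.

Things in the scene. Friction and masses are not known exactly. Their poses are not given: they have to be found in the camera images.
- pin_grip (a point): middle of the flat-sided grip tab of the steel gauge pin, 67 mm above its foot. The tab is 24 mm wide (point's x axis), 12 mm thick (y axis: close the fingers along it) and 46 mm tall; z runs along the pin from foot to tab. Below the tab is a round collar, 22 mm diameter, 4 mm thick: its top 23 mm, its underside 27 mm below this point. The pin is 90 mm tall, about 0.11 kg
- pin_tip (a point): centre of the flat foot of the pin's round shank (16 mm diameter, 40 mm long up to the collar's underside, 1 mm rounded foot edge); z axis along the pin towards the tab. The pin stands upright in a well of the rack with its foot 8 mm above the worktop, up to 1 mm loose, and comes free when lifted 25 mm
- bore_block: aluminium heating block fixed to the worktop, 84 mm (its x) by 100 mm (its y) by 45 mm high, a row of small sample wells along each long edge; origin at the centre of its underside, z up. On its top lies a steel flange 46 x 70 x 4 mm (long side along the block's y) with two low screw heads and, in its middle, the round vertical bore, 17 mm diameter with a 1 mm chamfer
- slot_mid (a point): point at the height of the flange's top face (49 mm above the worktop) over the middle of the block, axes as the block's. The flange with the bore is screwed fast anywhere up to 9 mm either way from here along the block's y axis (centred in x): where is not reported, it must be seen or felt, and it does not yield to light pushing
- bore_seal (a point): point 28 mm under slot_mid, at the height of the top of the rubber seal disc in the bore as it stands at first. The pin's foot meets the disc there and pushes it down with about 5 N over the last 12 mm; it does not spring back. Home: the collar's underside lies on the flange, the foot 40 mm below the flange's top
- rack: black bottle rack fixed to the worktop, 36 mm (x) by 126 mm (y) by 30 mm high, with five wells 24 mm apart in a row along y; origin at the centre of its underside
- dropper_a: small dropper bottle with yellow cap, 16 mm diameter, 34 mm tall, standing in another well of the rack; origin at its underside; to be left alone
- dropper_b: small dropper bottle with green cap, 16 mm diameter, 34 mm tall, standing in another well of the rack; origin at its underside; to be left alone
- timer: white timer 66 x 66 x 19 mm lying on the worktop; origin at its underside; to be left alone
- petri: closed petri dish 61 mm diameter, 13 mm high on the worktop; origin at its underside; to be left alone
There are look-alikes about, which are no part of the job. Of the things shaped like the part that bears pin_grip, the bare steel one is meant.

How it is judged:
By the outcome, as a careful person would: the job done as asked, in the order asked, and still so for the second after the job is handed in, with the robot touching nothing.
It also fails if it takes over 64 s, if anything falls off the work surface, if the arm or the gripper's body presses on something with over 40 N, if the wrist force passes 120 N, or if a joint passes its speed limit or range.

## Working session

There is one attempt and no reset: what is moved stays moved. The work goes in short steps, Python scripts to look and compute and a tool call to move; the robot and the scene stay as the last step left them, time stands still between calls to the robot, and variables do not carry over. Pictures are saved under pics/ and viewed, at most 10 in all, crops included, and the job is handed in when it is done.

Besides the shell and the picture viewer there is one more tool, called by a JSON object that holds its "name" and its "arguments". servo_tool: Moves the arm, as the interface text tells. Its arguments: {"type":"object","properties":{"offset":{"type":"array"},"twist":{"type":"array"},"gripper":{"type":"array"},"grip_force":{"type":"number"}},"required":["offset","twist","gripper"]}

```bash
mkdir -p pics; cat > h.py <<'E'
import numpy as np, cv2
from rig import ctrl
def cap(n):
    d=ctrl.get_image(n); np.savez(f'{n}.npz',**d); return d
def pts(d):
    z=d['range_z']; v,u=np.mgrid[0:480,0:640]
    P=np.stack([(u-d['cx'])/d['fx']*z,-(v-d['cy'])/d['fy']*z,-z],-1)
    return P@np.array(d['rotation']).T+np.array(d['xyz'])
def ray(d,u,v,h):
    r=np.array(d['rotation'])@np.array([(u-d['cx'])/d['fx'],-(v-d['cy'])/d['fy'],-1.]); c=np.array(d['xyz'])
    return c+r*(h-c[2])/r[2]
E
python3 - <<'E'
from h import *
print(ctrl.grip_depth, {k:np.round(v,3) for k,v in ctrl.sense().items()})
for n in ("scene","top"):
    d=cap(n); print(n,d['fx'],d['cx'],d['cy'],d['xyz'],np.round(d['rotation'],3).tolist(),[k for k in d])
    cv2.imwrite(f'pics/{n}.png',d['pixels'][...,::-1])
E
```

```text
0.0187 {'t': np.float64(0.0), 'joint_positions': array([ 6.1042e+01,  2.7549e+01,  9.1495e+01, -1.0000e-03,  6.1027e+01,
       -2.6690e+00]), 'qd': array([ 0.071, -0.107,  0.003, -0.043, -0.047, -0.03 ]), 'effort': array([-4.0000e-03, -9.5064e+01, -4.3018e+01, -0.0000e+00,  1.2000e-02,
       -0.0000e+00]), 'ee_pos': array([0.288, 0.582, 0.231]), 'orientation': array([[-0.897,  0.443, -0.001],
       [ 0.443,  0.897, -0.001],
       [ 0.   , -0.001, -1.   ]]), 'contact_force': array([ 0.717, -0.884,  0.68 ]), 'wrist_torque': array([-0.02 , -0.001, -0.005]), 'grasp_force': np.float64(0.0), 'width': np.float64(1.001)}
scene 483.484714278993 324.5500261765968 251.41410295453807 [-0.12380978  0.42943854  0.45961237] [[-0.529, 0.383, -0.757], [-0.849, -0.23, 0.476], [0.008, 0.895, 0.446]] ['pixels', 'range_z', 'fx', 'fy', 'cx', 'cy', 'xyz', 'rotation']
top 475.5486974665356 309.6889354174753 247.60488981892925 [0.29044779 0.01289364 0.97064334] [[0.134, 0.964, -0.228], [-0.991, 0.129, -0.034], [-0.004, 0.231, 0.973]] ['pixels', 'range_z', 'fx', 'fy', 'cx', 'cy', 'xyz', 'rotation']
```

View pics/top.png

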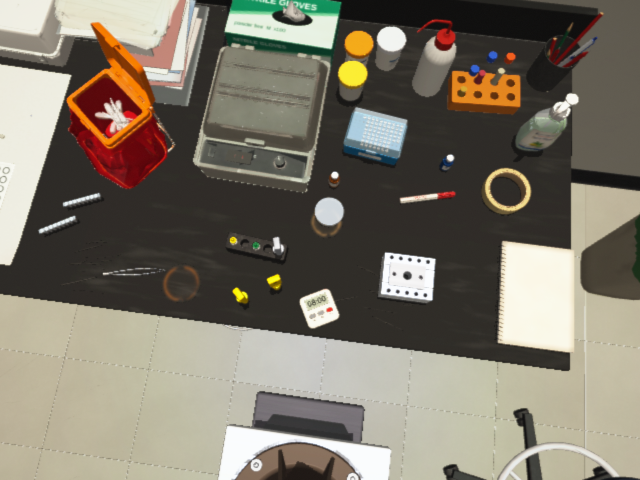

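View pics/scene.png

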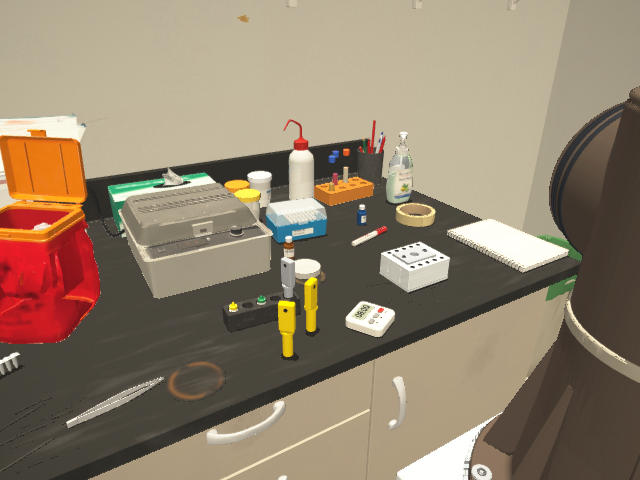

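Top view: the pin in the rack is at (278,247), with bottles at (234,240) and (256,246). The block is at (407,277) with its bore near (407,275). Also visible: timer (320,308) and petri (329,212).
Candidates for the pin are the bare steel one in the rack, top (278,247) / scene (288,275), and two yellow look-alikes, top (240,296) and (274,282). I choose the steel one and check it in a close crop.

```bash
python3 - <<'E'
from h import *
d=dict(np.load('top.npz')); s=dict(np.load('scene.npz'))
A=cv2.resize(d['pixels'][225:270,220:300],(640,360),interpolation=cv2.INTER_CUBIC)
B=cv2.resize(d['pixels'][245:310,370:445],(0,0),fx=4,fy=4,interpolation=cv2.INTER_CUBIC)
C=cv2.resize(s['pixels'][245:345,210:330],(0,0),fx=2.4,fy=2.4,interpolation=cv2.INTER_CUBIC)
im=np.zeros((600,800,3),np.uint8); im[:360,:640]=A
B=B[:240]; im[360:600,:300]=B; im[360:600,310:598]=C
cv2.imwrite('pics/crop1.png',im[...,::-1])
for D,n in((d,'top'),(s,'scene')):
    P=pts(D)
    print(n)
    m=(P[...,2]>.06)&(P[...,2]<.12)&(P[...,0]>.4)&(P[...,0]<.7)&(P[...,1]>-.05)&(P[...,1]<.3)
    k,l,st,c=cv2.connectedComponentsWithStats(m.astype(np.uint8))
    for i in range(1,k):
        if st[i,4]>8: q=P[l==i]; print(st[i],c[i].round(1),q.mean(0).round(4),q.min(0).round(3),q.max(0).round(3))
# block top & rack by height
P=pts(d)
for lo,hi,n,ext in((.04,.056,'block',(.3,.6,-.35,-.1)),(.022,.034,'rack',(.4,.65,.0,.25))):
    m=(P[...,2]>lo)&(P[...,2]<hi)&(P[...,0]>ext[0])&(P[...,0]<ext[1])&(P[...,1]>ext[2])&(P[...,1]<ext[3])
    k,l,st,c=cv2.connectedComponentsWithStats(m.astype(np.uint8)); i=1+st[1:,4].argmax()
    q=P[l==i]; print(n,st[i],cv2.minAreaRect((q[:,:2]*1000).astype(np.float32)),q[:,2].mean())
# bore: dark near centre
for u,v in((407,275),):print(ray(d,u,v,.049))
E
```

```text
top
[ 194  137  121   47 3851] [255.4 159.3] [0.6662 0.1775 0.0795] [0.63  0.062 0.06 ] [0.7   0.3   0.108]
[273 237   8  16 107] [276.6 244.5] [0.4941 0.1072 0.0914] [0.484 0.1   0.061] [0.509 0.115 0.1  ]
[267 274  14  12 109] [273.5 279.7] [0.4274 0.1035 0.085 ] [0.418 0.092 0.061] [0.438 0.116 0.094]
scene
[ 139  221  134   50 3339] [206.6 244.4] [0.6586 0.1882 0.078 ] [0.63  0.064 0.06 ] [0.7   0.3   0.106]
[281 257  14  26 324] [287.5 269.5] [0.4933 0.1123 0.0812] [0.484 0.102 0.06 ] [0.508 0.119 0.098]
[304 277  13  25 267] [310.1 289.3] [0.4254 0.1094 0.0777] [0.418 0.094 0.06 ] [0.439 0.119 0.091]
block [ 381  252   54   48 2070] ((477.0475769042969, -153.60330200195312), (84.54871368408203, 100.3150405883789), 0.09531515091657639) 0.045681296053953054
rack [225 232  62  29 764] ((500.79620361328125, 156.0729217529297), (124.8667984008789, 34.98920440673828), 84.73418426513672) 0.028627844113363783
[ 0.47700578 -0.15130354  0.049     ]
```

View pics/crop1.png

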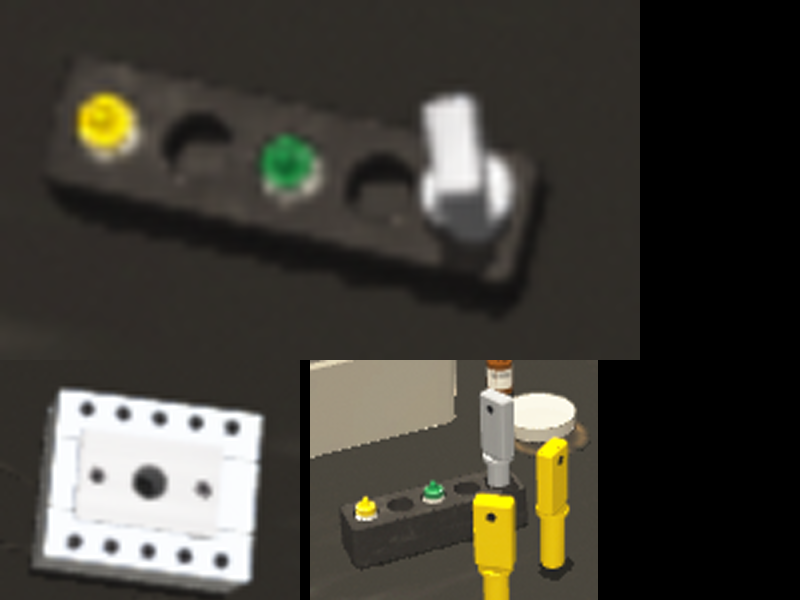

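The crop confirms that the bare steel pin stands in the end well, around crop (460,150). Its thin side lies along the rack, and the well next to it is empty. The bore appears at crop (150,480), slightly off the block's middle. Moving above the pin.

{"name": "servo_tool", "arguments": {"offset": [[20,-46,-6],[40,-92,-12],[60,-138,-18],[80,-184,-24],[100,-230,-30],[120,-276,-36],[140,-322,-42],[160,-368,-48],[180,-410,-54],[195,-445,-58],[207,-473,-61],[207,-473,-61]], "twist": [[0,0,0.05],[0,0,0.1],[0,0,0.15],[0,0,0.2],[0,0,0.25],[0,0,0.3],[0,0,0.33],[0,0,0.3665],[0,0,0.3665],[0,0,0.3665],[0,0,0.3665],[0,0,0.3665]], "gripper": [1,1,1,1,1,1,1,1,1,1,1,1], "grip_force": 40}}

```text
t: 1.3
ee_pos: [0.4959, 0.1068, 0.1698]
orientation: [[-0.995, 0.095, -0.0], [0.095, 0.995, -0.001], [0.0, -0.001, -1.0]]
contact_force: [0.5, 1.0, 0.7]
width: 0.997
grasp_force: 0.0
```

```bash
python3 - <<'E'
from h import *
d=cap('wrist'); s=ctrl.sense(); print(s['t'],s['ee_pos'].round(4) if hasattr(s['ee_pos'],'round') else s['ee_pos'],np.round(s['orientation'],3).tolist())
print(d['fx'],np.round(d['xyz'],4),np.round(d['rotation'],3).tolist())
cv2.imwrite('pics/w1.png',d['pixels'][...,::-1])
P=pts(d)
for lo,hi in((.085,.105),(.045,.05)):
    m=(P[...,2]>lo)&(P[...,2]<hi)&(abs(P[...,0]-.495)<.03)&(abs(P[...,1]-.109)<.025)
    q=P[m]; print(m.sum(), q.mean(0).round(4),cv2.minAreaRect((q[:,:2]*1000).astype(np.float32)), np.median(q[:,2]), np.argwhere(m).mean(0))
E
```

```text
1.35 [0.4952 0.1082 0.1699] [[-0.995, 0.095, -0.001], [0.095, 0.995, -0.0], [0.001, -0.0, -1.0]]
376.63690939289825 [0.4256 0.1134 0.3132] [[0.095, -0.955, -0.28], [0.995, 0.091, 0.028], [-0.002, -0.281, 0.96]]
841 [0.4972 0.1069 0.0969] ((498.7683410644531, 106.7757568359375), (23.910884857177734, 12.393568992614746), 14.73797607421875) 0.097893808259577 [251.69678954 317.95957194]
3 [0.4902 0.1102 0.0495] ((489.8269958496094, 109.55601501464844), (11.066346168518066, 1.0440479516983032), 72.45170593261719) 0.049524681486246225 [221.33333333 321.66666667]
```

View pics/w1.png

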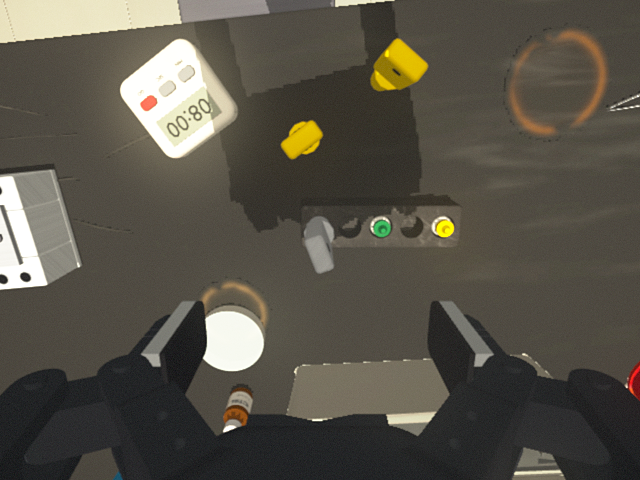

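The wrist view shows the pin tab top at (318,252), turned about 15° from the rack, with bottles at (381,227) and (445,227) clear. Refining the tab yaw from the saved image.

```bash
python3 - <<'E'
from h import *
d=dict(np.load('wrist.npz')); P=pts(d)
for lo in (.0955,.097):
    m=(P[...,2]>lo)&(P[...,2]<.105)&(abs(P[...,0]-.495)<.03)&(abs(P[...,1]-.109)<.025)
    q=P[m][:,:2]*1000; w,V=np.linalg.eigh(np.cov(q.T)); a=np.degrees(np.arctan2(V[1,1],V[0,1]))
    print(m.sum(),q.mean(0).round(1),cv2.minAreaRect(q.astype(np.float32)),a%180)
m=(P[...,2]>.06)&(P[...,2]<.105)&(abs(P[...,0]-.495)<.03)&(abs(P[...,1]-.109)<.025)
r,c=np.argwhere(m).min(0),np.argwhere(m).max(0);print(r,c)
print(ray(d,316,230,.052))
E
```

```text
714 [498.3 106.8] ((498.768798828125, 106.767822265625), (23.8985652923584, 12.118894577026367), 14.881444931030273) 15.455204600211573
631 [498.6 106.8] ((498.7881774902344, 106.98011016845703), (23.337940216064453, 11.681072235107422), 13.83480453491211) 14.466482624087917
[221 304] [273 332]
[0.49561204 0.1056328  0.052     ]
```

{"name": "servo_tool", "arguments": {"offset": [[3,-1.5,0],[3,-1.5,-10],[3,-1.5,-25],[3,-1.5,-40],[3,-1.5,-60],[3,-1.5,-80],[3,-1.5,-97],[3,-1.5,-107],[3,-1.5,-113],[3,-1.5,-113]], "twist": [[0,0,0.12],[0,0,0.24],[0,0,0.349],[0,0,0.349],[0,0,0.349],[0,0,0.349],[0,0,0.349],[0,0,0.349],[0,0,0.349],[0,0,0.349]], "gripper": [1,1,1,1,1,1,1,1,1,1]}}

```text
t: 2.35
ee_pos: [0.4974, 0.1086, 0.0569]
orientation: [[-0.967, -0.254, -0.001], [-0.254, 0.967, -0.0], [0.001, 0.0, -1.0]]
contact_force: [-0.4, -0.4, 0.4]
width: 0.996
grasp_force: 0.0
```

{"name": "servo_tool", "arguments": {"offset": [[0,0,0],[0,0,0],[0,0,0],[0,0,0],[0,0,0],[0,0,0],[0,0,0],[0,0,0]], "twist": [[0,0,0],[0,0,0],[0,0,0],[0,0,0],[0,0,0],[0,0,0],[0,0,0],[0,0,0]], "gripper": [-0.3,-0.5,-0.6,-0.7,-0.8,-0.9,-1,-1], "grip_force": 20}}

```text
t: 3.15
ee_pos: [0.498, 0.1083, 0.0575]
orientation: [[-0.967, -0.254, 0.0], [-0.254, 0.967, 0.0], [-0.0, -0.0, -1.0]]
contact_force: [-0.0, 0.4, 6.1]
width: 0.14
grasp_force: 27.8
```

{"name": "servo_tool", "arguments": {"offset": [[0,0,0],[0,0,2],[0,0,5],[0,0,10],[0,0,16],[0,0,24],[0,0,34],[0,0,50],[0,0,70],[0,0,85],[0,0,90],[0,0,90]], "twist": [[0,0,0],[0,0,0],[0,0,0],[0,0,0],[0,0,0],[0,0,0],[0,0,0],[0,0,0],[0,0,0],[0,0,0],[0,0,0],[0,0,0]], "gripper": [-1,-1,-1,-1,-1,-1,-1,-1,-1,-1,-1,-1], "grip_force": 50}}

```text
t: 4.35
ee_pos: [0.4983, 0.1084, 0.1482]
orientation: [[-0.967, -0.254, 0.002], [-0.254, 0.967, 0.0], [-0.002, -0.0, -1.0]]
contact_force: [0.1, -0.1, -0.7]
width: 0.135
grasp_force: 50.0
```

{"name": "servo_tool", "arguments": {"offset": [[-1,-12,2],[-3,-36,2],[-5,-64,2],[-8,-94,2],[-10,-124,2],[-13,-154,2],[-15,-184,2],[-17,-212,2],[-19,-236,2],[-20,-252,2],[-21,-259,2],[-21,-259,2]], "twist": [[0,0,-0.02],[0,0,-0.05],[0,0,-0.08],[0,0,-0.11],[0,0,-0.14],[0,0,-0.17],[0,0,-0.2],[0,0,-0.23],[0,0,-0.257],[0,0,-0.257],[0,0,-0.257],[0,0,-0.257]], "gripper": [-1,-1,-1,-1,-1,-1,-1,-1,-1,-1,-1,-1]}}

```text
t: 5.55
ee_pos: [0.4761, -0.1514, 0.1488]
orientation: [[-1.0, 0.002, -0.001], [0.002, 1.0, 0.0], [0.001, 0.0, -1.0]]
contact_force: [-0.1, 0.0, -2.1]
width: 0.129
grasp_force: 49.9
```

```bash
python3 - <<'E'
from h import *
d=cap('wrist'); t=cap('top'); s=ctrl.sense(); print(s['t'],np.round(s['ee_pos'],4),np.round(s['orientation'],3).tolist(),np.round(s['contact_force'],2))
print(np.round(d['xyz'],4),np.round(d['rotation'],3).tolist())
A=cv2.resize(d['pixels'][130:430,200:440],(480,600),interpolation=cv2.INTER_CUBIC)
B=cv2.resize(t['pixels'][225:305,370:450],(320,320),interpolation=cv2.INTER_CUBIC)
im=np.zeros((600,800,3),np.uint8); im[:,:480]=A; im[:320,480:]=B
cv2.imwrite('pics/w2.png',im[...,::-1])
E
```

```text
5.65 [ 0.4764 -0.1503  0.149 ] [[-1.0, 0.001, -0.001], [0.001, 1.0, 0.0], [0.001, 0.0, -1.0]] [ 0.07  0.74 -1.76]
[ 0.4057 -0.1516  0.2923] [[0.002, -0.96, -0.28], [1.0, 0.001, 0.001], [-0.001, -0.28, 0.96]]
```

View pics/w2.png

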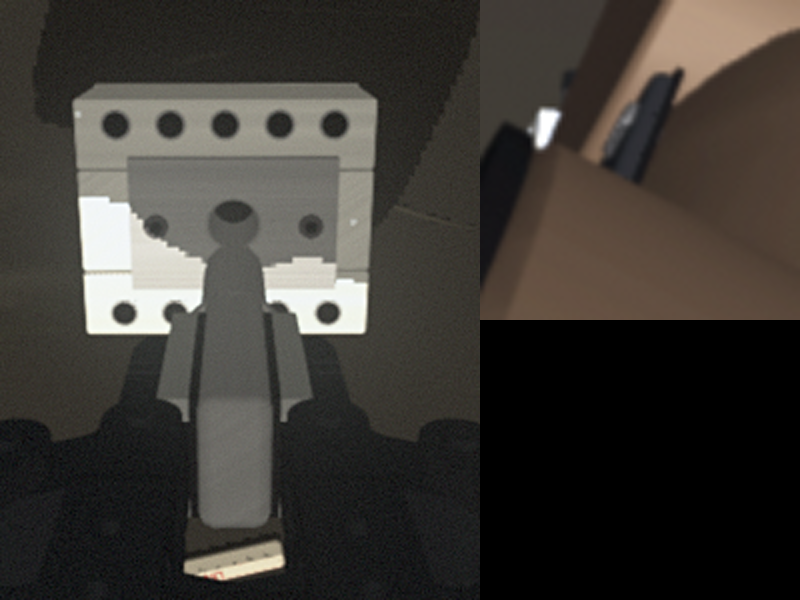

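The wrist crop shows the bore around crop (234,223), i.e. wrist (317,241), and the pin's collar just below it at crop (235,265). The flange centre is at crop 233.5, against 226 for the block. The top view is blocked by the arm. Next I get numbers for bore and pin from the same image.

```bash
python3 - <<'E'
from h import *
d=dict(np.load('wrist.npz')); P=pts(d); g=cv2.cvtColor(d['pixels'],cv2.COLOR_RGB2GRAY)
print('cx,cy',d['cx'],d['cy'])
s=ctrl.sense(); tcp=np.array(s['ee_pos'])
# flange/bloc top heights
m=(abs(P[...,2]-.049)<.003)&(abs(P[...,0]-.477)<.024)&(abs(P[...,1]+.152)<.04); q=P[m]; print('flange',np.median(q[:,2]),q.min(0).round(4),q.max(0).round(4))
m=(abs(P[...,2]-.045)<.0025)&(abs(P[...,0]-.477)<.05)&(abs(P[...,1]+.152)<.06); q=P[m]; print('block',q.min(0).round(4),q.max(0).round(4))
# bore: edge columns in depth/gray along rows
for v in range(228,252,2):
    print(v,g[v,298:338].tolist() if v%4==0 else '')
for lo,hi in((.160,.19),(.138,.15)):
    m=(P[...,2]-0>lo)&(P[...,2]<hi)&(abs(P[...,0]-.477)<.02)&(abs(P[...,1]+.152)<.012)
    q=P[m]; print(lo,m.sum(),len(q) and (q.mean(0).round(4),q.min(0).round(4),q.max(0).round(4)), np.argwhere(m).min(0) if len(q) else '',np.argwhere(m).max(0) if len(q) else '')
for v in range(246,275,2):
    print(v,[tuple((P[v,u]*1000).round(0).astype(int)) for u in (302,308,317,326,332)])
E
```

```text
cx,cy 316.893644860707 238.19999943251986
flange 0.04978959376960028 [ 0.453  -0.1919  0.046 ] [ 0.501 -0.112  0.052]
block [ 0.4375 -0.2056  0.0426] [ 0.5214 -0.1053  0.0475]
228 [120, 121, 123, 121, 121, 122, 122, 120, 121, 119, 119, 120, 123, 122, 118, 123, 125, 117, 118, 119, 120, 123, 124, 120, 120, 120, 118, 118, 117, 116, 118, 121, 117, 117, 120, 119, 119, 118, 124, 118]
230 
232 [116, 120, 114, 117, 118, 114, 116, 120, 115, 111, 101, 83, 63, 58, 50, 55, 52, 50, 52, 54, 53, 48, 53, 55, 58, 71, 89, 106, 113, 114, 117, 113, 115, 114, 116, 114, 113, 117, 112, 119]
234 
236 [120, 120, 118, 117, 120, 115, 107, 96, 90, 74, 62, 54, 53, 56, 58, 58, 55, 56, 58, 57, 54, 60, 57, 52, 48, 54, 52, 65, 77, 90, 100, 115, 114, 114, 117, 112, 114, 116, 116, 116]
238 
240 [117, 116, 116, 116, 114, 108, 93, 84, 85, 89, 90, 91, 87, 79, 73, 68, 56, 59, 56, 59, 55, 66, 66, 73, 84, 85, 89, 87, 87, 81, 85, 97, 109, 114, 113, 114, 114, 111, 107, 107]
242 
244 [122, 117, 118, 117, 117, 109, 93, 91, 86, 87, 90, 86, 92, 92, 93, 90, 91, 93, 90, 92, 90, 92, 88, 91, 88, 89, 92, 85, 85, 85, 85, 97, 107, 115, 
[... 3438 characters left out ...]
159), np.int64(116)), (np.int64(471), np.int64(-156), np.int64(124)), (np.int64(469), np.int64(-152), np.int64(127)), (np.int64(471), np.int64(-147), np.int64(123)), (np.int64(499), np.int64(-142), np.int64(50))]
272 [(np.int64(473), np.int64(-159), np.int64(120)), (np.int64(470), np.int64(-156), np.int64(128)), (np.int64(469), np.int64(-152), np.int64(131)), (np.int64(471), np.int64(-148), np.int64(126)), (np.int64(501), np.int64(-142), np.int64(50))]
274 [(np.int64(473), np.int64(-159), np.int64(123)), (np.int64(470), np.int64(-156), np.int64(130)), (np.int64(469), np.int64(-152), np.int64(132)), (np.int64(471), np.int64(-148), np.int64(129)), (np.int64(502), np.int64(-142), np.int64(50))]
```

```bash
cat >> h.py <<'E'
from scipy.optimize import least_squares
def shank(d,z0,z1,c):
    P=pts(d); m=(P[...,2]>z0)&(P[...,2]<z1)&(np.hypot(P[...,0]-c[0],P[...,1]-c[1])<.014)
    q=P[m]; f=least_squares(lambda p:np.hypot(q[:,0]-p[0]-p[2]*(q[:,2]-z0),q[:,1]-p[1]-p[3]*(q[:,2]-z0))-.008,[c[0],c[1],0,0],loss='soft_l1',f_scale=.0005)
    return f.x,len(q)
E
python3 - <<'E'
from h import *
d=dict(np.load('wrist.npz')); g=cv2.cvtColor(d['pixels'],cv2.COLOR_RGB2GRAY)
print(shank(d,.104,.136,(.477,-.152)))
print(np.array(ctrl.sense()['ee_pos']).round(4))
# edge points of chamfer outer circle by radial scan, mid level 105
w=cv2.GaussianBlur(g,(3,3),.7).astype(float)
E_=[];cu,cv=316.6,242
for a in np.radians(np.r_[np.arange(140,401,5)]):
    r=np.arange(6,18,.25); u=cu+r*np.cos(a); v=cv+r*np.sin(a)
    p=cv2.remap(w.astype(np.float32),u.astype(np.float32)[None],v.astype(np.float32)[None],1)[0]
    i=np.argmax(p>104)
    if p[i]>104: E_.append(ray(d,u[i],v[i],.049)[:2])
E_=np.array(E_)
f=least_squares(lambda p:np.hypot(*(E_-p[:2]).T)-p[2],[.477,-.152,.0095],loss='soft_l1',f_scale=.0003)
print(f.x.round(5),np.abs(f.fun).mean(),len(E_))
E
```

```text
(array([ 0.47744379, -0.15228747, -0.00088915,  0.00496885]), 581)
[ 0.4764 -0.1503  0.149 ]
[ 0.47912 -0.15222  0.00899] 5.932318080413043e-05 53
```

Pin axis is at about (0.4774, -0.1523) and upright. The bore is at about (0.4791, -0.1522). I tilt 14° about world x with the foot held in place and come down close to the flange, then look once more.

{"name": "servo_tool", "arguments": {"offset": [[0.8,-2,-0.2],[1.7,-4,-0.5],[1.7,-6,-0.8],[1.7,-8,-1.2],[1.7,-10.9,-1.4],[1.7,-10.9,-8],[1.7,-10.9,-18],[1.7,-10.9,-28],[1.7,-10.9,-37],[1.7,-10.9,-42],[1.7,-10.9,-45],[1.7,-10.9,-45]], "twist": [[0.05,0,0],[0.1,0,0],[0.15,0,0],[0.2,0,0],[0.244,0,0],[0.244,0,0],[0.244,0,0],[0.244,0,0],[0.244,0,0],[0.244,0,0],[0.244,0,0],[0.244,0,0]], "gripper": [-1,-1,-1,-1,-1,-1,-1,-1,-1,-1,-1,-1]}}

```text
t: 6.85
ee_pos: [0.4784, -0.1614, 0.1039]
orientation: [[-1.0, 0.0, -0.0], [0.0, 0.97, 0.242], [0.001, 0.242, -0.97]]
contact_force: [0.8, -0.0, -2.3]
width: 0.13
grasp_force: 49.9
```

```bash
python3 - <<'E'
from h import *
d=cap('wrist'); s=ctrl.sense(); print(s['t'],np.round(s['ee_pos'],4),np.round(s['orientation'],3).tolist(),np.round(s['contact_force'],2))
x,n=shank(d,.062,.085,(.478,-.153)); print(x.round(4),n,'foot(z=.057):',x[0]-.005*x[2],x[1]-.005*x[3])
A=cv2.resize(d['pixels'][160:360,220:420],(600,600),interpolation=cv2.INTER_CUBIC)
cv2.imwrite('pics/w3.png',A[...,::-1])
E
```

```text
6.9 [ 0.4786 -0.1615  0.1043] [[-1.0, 0.0, -0.0], [0.0, 0.97, 0.242], [0.0, 0.242, -0.97]] [ 0.35  0.1  -0.57]
[ 0.4796 -0.1517  0.0028 -0.2428] 491 foot(z=.057): 0.4795814652464485 -0.15044726156698177
```

View pics/w3.png

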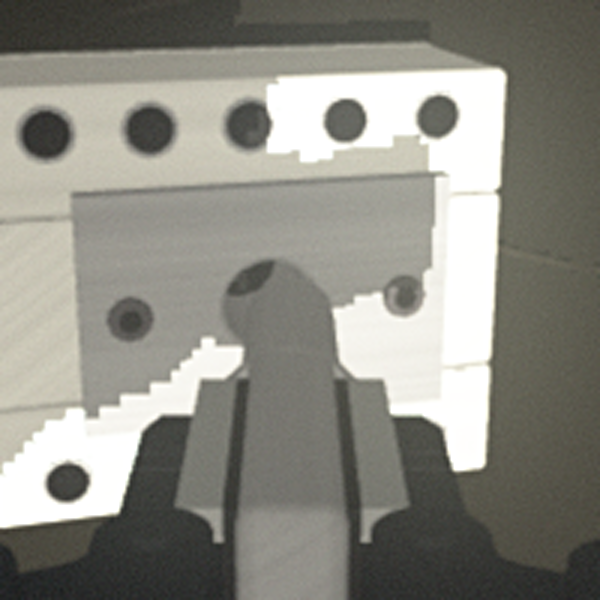

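The crop shows the tilted foot at crop (300,290) covering the right part of the bore (visible at (245,290)), with screw heads at (130,320) and (403,296). Locating the bore in this same image from its visible arc and from the screws.

```bash
python3 - <<'E'
from h import *
d=dict(np.load('wrist.npz')); g=cv2.cvtColor(d['pixels'],cv2.COLOR_RGB2GRAY)
w=cv2.GaussianBlur(g,(3,3),.7).astype(np.float32)
f=lambda u,v:(220+u/3-.33,160+v/3-.33)
print('screws mid',(ray(d,*f(130,320),.050)+ray(d,*f(403,296),.050))/2, ray(d,*f(130,320),.050)-ray(d,*f(403,296),.050))
E_=[];cu,cv=f(270,305)
for a in np.radians(np.r_[np.arange(135,271,5)]):
    r=np.arange(6,22,.25); u=cu+r*np.cos(a); v=cv+r*np.sin(a)
    p=cv2.remap(w,u.astype(np.float32)[None],v.astype(np.float32)[None],1)[0]
    ref=np.median(p[-12:]); i=np.argmax(p>.9*ref)
    E_.append(np.r_[ray(d,u[i],v[i],.049)[:2],r[i],p[i],np.degrees(a)])
E_=np.array(E_); print(E_[::3,2:].round(1).tolist())
X=E_[:,:2]
for r in(.009,.0095,None):
    F=least_squares(lambda p:np.hypot(*(X-p[:2]).T)-(r or p[2]),[.479,-.152,.009],loss='soft_l1',f_scale=.0002); print(r,F.x.round(5),np.abs(F.fun).mean())
E
```

```text
screws mid [ 0.47979082 -0.15228433  0.05      ] [ 0.00019426 -0.05206735  0.        ]
[[19.5, 212.3, 135.0], [17.0, 142.5, 150.0], [16.8, 136.9, 165.0], [16.5, 136.9, 180.0], [16.2, 136.9, 195.0], [16.2, 138.8, 210.0], [16.0, 141.3, 225.0], [16.0, 144.1, 240.0], [16.0, 143.9, 255.0], [16.2, 147.0, 270.0]]
0.009 [ 0.47925 -0.15261  0.009  ] 0.00021062236450867277
0.0095 [ 0.47957 -0.15211  0.009  ] 0.00019237945250997928
None [ 0.47957 -0.1521   0.0095 ] 0.00019248106362032804
```

{"name": "servo_tool", "arguments": {"offset": [[0,-0.9,-1.5],[0,-0.9,-3],[0,-0.9,-4.5],[0,-0.9,-5.5],[0,-0.9,-6.5],[0,-0.9,-7],[0,-0.9,-7.5],[0,-0.9,-8],[0,-0.9,-8]], "twist": [[0,0,0],[0,0,0],[0,0,0],[0,0,0],[0,0,0],[0,0,0],[0,0,0],[0,0,0],[0,0,0]], "gripper": [-1,-1,-1,-1,-1,-1,-1,-1,-1]}}

```text
t: 7.8
ee_pos: [0.4785, -0.1625, 0.0963]
orientation: [[-1.0, 0.0, -0.0], [0.0, 0.97, 0.242], [0.0, 0.242, -0.97]]
contact_force: [-0.2, -0.1, -1.5]
width: 0.134
grasp_force: 49.9
```

{"name": "servo_tool", "arguments": {"offset": [[0,0,-0.4],[0,0,-0.8],[0,0,-1.2],[0,0,-1.6],[0,0,-1.6]], "twist": [[0,0,0],[0,0,0],[0,0,0],[0,0,0],[0,0,0]], "gripper": [-1,-1,-1,-1,-1]}}

```text
t: 8.3
ee_pos: [0.4786, -0.1627, 0.0947]
orientation: [[-1.0, 0.0, 0.0], [0.0, 0.97, 0.241], [-0.0, 0.241, -0.97]]
contact_force: [0.5, -1.9, -0.4]
width: 0.134
grasp_force: 50.0
```

{"name": "servo_tool", "arguments": {"offset": [[0,-0.2,-0.4],[0,-0.2,-0.8],[0,-0.2,-0.8]], "twist": [[0,0,0],[0,0,0],[0,0,0]], "gripper": [-1,-1,-1]}}

```text
t: 8.6
ee_pos: [0.4785, -0.1627, 0.0938]
orientation: [[-1.0, 0.0, 0.0], [0.0, 0.97, 0.242], [0.0, 0.242, -0.97]]
contact_force: [0.2, -1.3, -0.5]
width: 0.13
grasp_force: 50.1
```

{"name": "servo_tool", "arguments": {"offset": [[0,1.4,0.1],[0,2.7,0.1],[0,4.1,0.1],[0,5.4,0.1],[0,5.4,0.1]], "twist": [[-0.03,0,0],[-0.06,0,0],[-0.09,0,0],[-0.12,0,0],[-0.12,0,0]], "gripper": [-1,-1,-1,-1,-1]}}

```text
t: 9.1
ee_pos: [0.4785, -0.1568, 0.0941]
orientation: [[-1.0, -0.001, -0.0], [-0.001, 0.992, 0.123], [-0.0, 0.123, -0.992]]
contact_force: [-0.3, -2.8, -3.4]
width: 0.131
grasp_force: 49.8
```

{"name": "servo_tool", "arguments": {"offset": [[0,0.9,-0.1],[0,2.2,-0.2],[0,3.6,-0.4],[0,5,-0.6],[0,5,-0.6]], "twist": [[-0.03,0,0],[-0.06,0,0],[-0.092,0,0],[-0.124,0,0],[-0.124,0,0]], "gripper": [-1,-1,-1,-1,-1]}}

```text
t: 9.6
ee_pos: [0.4782, -0.1516, 0.0933]
orientation: [[-1.0, -0.001, -0.001], [-0.001, 1.0, 0.0], [0.001, 0.0, -1.0]]
contact_force: [-0.6, 1.0, -0.6]
width: 0.132
grasp_force: 49.9
```

{"name": "servo_tool", "arguments": {"offset": [[0,0,-1],[0,0,-2],[0,0,-3],[0,0,-4.5],[0,0,-6],[0,0,-7.5],[0,0,-9],[0,0,-9]], "twist": [[0,0,0],[0,0,0],[0,0,0],[0,0,0],[0,0,0],[0,0,0],[0,0,0],[0,0,0]], "gripper": [-1,-1,-1,-1,-1,-1,-1,-1]}}

```text
t: 10.4
ee_pos: [0.4784, -0.1523, 0.0842]
orientation: [[-1.0, 0.0, -0.0], [0.0, 1.0, 0.0], [0.0, 0.0, -1.0]]
contact_force: [0.1, -0.1, -2.3]
width: 0.136
grasp_force: 49.9
```

{"name": "servo_tool", "arguments": {"offset": [[0,0,-1.5],[0,0,-3],[0,0,-4.5],[0,0,-6],[0,0,-7.5],[0,0,-9],[0,0,-10.5],[0,0,-12],[0,0,-12]], "twist": [[0,0,0],[0,0,0],[0,0,0],[0,0,0],[0,0,0],[0,0,0],[0,0,0],[0,0,0],[0,0,0]], "gripper": [-1,-1,-1,-1,-1,-1,-1,-1,-1]}}

```text
t: 11.3
ee_pos: [0.4784, -0.1523, 0.0722]
orientation: [[-1.0, 0.0, -0.0], [0.0, 1.0, 0.0], [0.0, 0.0, -1.0]]
contact_force: [0.4, 1.2, -1.9]
width: 0.135
grasp_force: 49.9
```

{"name": "servo_tool", "arguments": {"offset": [[0,0,-1],[0,0,-2],[0,0,-3],[0,0,-4],[0,0,-5],[0,0,-6],[0,0,-7],[0,0,-8],[0,0,-9],[0,0,-10],[0,0,-11],[0,0,-11]], "twist": [[0,0,0],[0,0,0],[0,0,0],[0,0,0],[0,0,0],[0,0,0],[0,0,0],[0,0,0],[0,0,0],[0,0,0],[0,0,0],[0,0,0]], "gripper": [-1,-1,-1,-1,-1,-1,-1,-1,-1,-1,-1,-1]}}

```text
t: 12.5
ee_pos: [0.4786, -0.1523, 0.0612]
orientation: [[-1.0, 0.0, 0.0], [0.0, 1.0, -0.0], [-0.0, -0.0, -1.0]]
contact_force: [0.8, 1.0, 0.6]
width: 0.135
grasp_force: 50.3
```

{"name": "servo_tool", "arguments": {"offset": [[0,0,-0.5],[0,0,-1],[0,0,-1.5],[0,0,-2],[0,0,-2]], "twist": [[0,0,0],[0,0,0],[0,0,0],[0,0,0],[0,0,0]], "gripper": [-1,-1,-1,-1,-1]}}

```text
t: 13.0
ee_pos: [0.4786, -0.1523, 0.0593]
orientation: [[-1.0, 0.0, 0.0], [0.0, 1.0, -0.0], [-0.0, -0.0, -1.0]]
contact_force: [-0.1, 0.5, 3.2]
width: 0.134
grasp_force: 50.7
```

{"name": "servo_tool", "arguments": {"offset": [[0,0,-0.3],[0,0,-0.6],[0,0,-0.6]], "twist": [[0,0,0],[0,0,0],[0,0,0]], "gripper": [-1,-1,-1]}}

```text
t: 13.3
ee_pos: [0.4786, -0.1523, 0.059]
orientation: [[-1.0, 0.0, 0.0], [0.0, 1.0, -0.0], [-0.0, -0.0, -1.0]]
contact_force: [-2.0, 1.6, 10.2]
width: 0.138
grasp_force: 51.7
```

{"name": "servo_tool", "arguments": {"offset": [[0,0,-0.3],[0,0,-0.5],[0,0,-0.5]], "twist": [[0,0,0],[0,0,0],[0,0,0]], "gripper": [-1,-1,-1]}}

```text
t: 13.6
ee_pos: [0.4786, -0.1523, 0.0589]
orientation: [[-1.0, 0.0, 0.0], [0.0, 1.0, -0.0], [-0.0, -0.0, -1.0]]
contact_force: [-3.0, 3.2, 20.4]
width: 0.13
grasp_force: 53.5
```

{"name": "servo_tool", "arguments": {"offset": [[0,0,0.4],[0,0,0.7],[0,0,0.7]], "twist": [[0,0,0],[0,0,0],[0,0,0]], "gripper": [-1,-1,-1]}}

```text
t: 13.9
ee_pos: [0.4786, -0.1524, 0.059]
orientation: [[-1.0, 0.0, 0.0], [0.0, 1.0, -0.0], [-0.0, -0.0, -1.0]]
contact_force: [-0.5, 1.3, 5.5]
width: 0.134
grasp_force: 50.8
```

```bash
python3 - <<'E'
from h import *
d=cap('wrist'); s=ctrl.sense(); print(s['t'],np.round(s['ee_pos'],4),np.round(s['contact_force'],2),np.round(s['wrist_torque'],2))
P=pts(d); q=P[(abs(P[...,2]-.049)<.004)&(abs(P[...,0]-.479)<.023)&(abs(P[...,1]+.152)<.034)]; print('flange z',np.median(q[:,2]))
A=cv2.resize(d['pixels'][180:340,210:420],(788,600),interpolation=cv2.INTER_CUBIC)
cv2.imwrite('pics/w4.png',A[...,::-1])
m=(P[...,2]>.055)&(abs(P[...,0]-.479)<.02)&(abs(P[...,1]+.152)<.0035)
for v in range(225,330,4):
    print(v,(P[v,315:320].mean(0)*1000).round(1))
E
```

```text
13.95 [ 0.4786 -0.1523  0.059 ] [0.13 1.45 6.11] [0.25 0.01 0.05]
flange z 0.04988176121014559
225 [ 447.8 -152.7   46.6]
229 [ 449.6 -152.7   46.3]
233 [ 451.5 -152.7   45.8]
237 [ 453.5 -152.7   45.3]
241 [ 455.2 -152.7   45.8]
245 [ 456.7 -152.7   46.8]
249 [ 457.5 -152.7   49.9]
253 [ 459.4 -152.7   49.5]
257 [ 461.  -152.7   50.1]
261 [ 462.9 -152.7   49.8]
265 [ 464.6 -152.7   50.1]
269 [ 466.5 -152.7   50.1]
273 [ 468.3 -152.7   50.3]
277 [ 467.5 -152.7   56.6]
281 [ 467.7 -152.7   60.6]
285 [ 467.7 -152.6   64.6]
289 [ 467.8 -152.6   68.2]
293 [ 467.8 -152.6   71.9]
297 [ 467.6 -152.6   75.7]
301 [ 467.5 -152.6   79.4]
305 [ 467.5 -152.6   82.6]
309 [ 467.7 -152.6   85.2]
313 [ 467.6 -152.6   88.3]
317 [ 467.7 -152.6   90.8]
321 [ 467.6 -152.6   93.7]
325 [ 467.7 -152.6   96.1]
329 [ 467.7 -152.6   98.5]
```

View pics/w4.png

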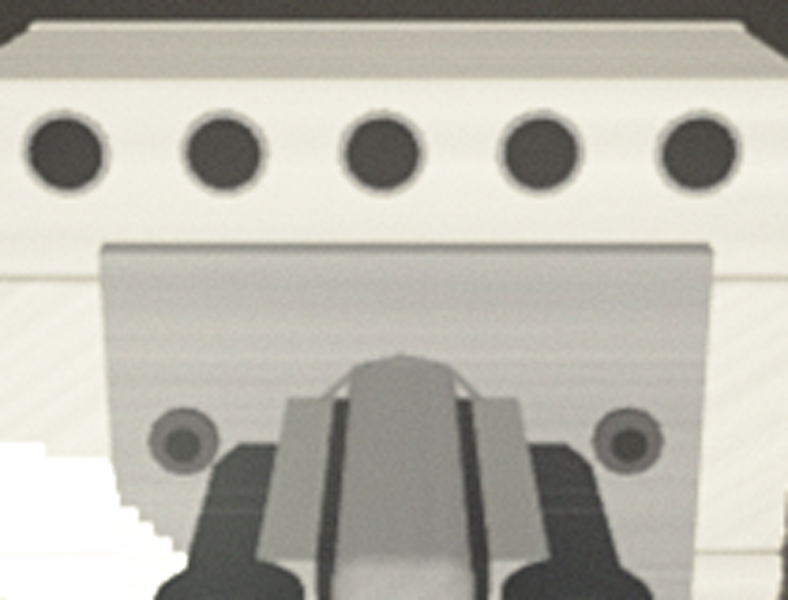

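The crop shows the collar edge at crop (400,355) lying directly on the flange, with no shank visible, and z stalled at 0.059 m. That means it is home. Releasing.

{"name": "servo_tool", "arguments": {"offset": [[0,0,0],[0,0,0],[0,0,0],[0,0,0],[0,0,0],[0,0,0]], "twist": [[0,0,0],[0,0,0],[0,0,0],[0,0,0],[0,0,0],[0,0,0]], "gripper": [-0.6,-0.4,-0.2,0,0,0], "grip_force": 20}}

```text
t: 14.55
ee_pos: [0.4785, -0.1523, 0.059]
orientation: [[-1.0, 0.0, -0.0], [0.0, 1.0, 0.0], [0.0, 0.0, -1.0]]
contact_force: [-0.8, -0.1, 0.3]
width: 0.499
grasp_force: 0.0
```

{"name": "servo_tool", "arguments": {"offset": [[0,0,2],[0,0,6],[0,0,14],[0,0,25],[0,0,40],[0,0,55],[0,0,70],[0,0,80],[0,0,90],[0,0,95],[0,0,95]], "twist": [[0,0,0],[0,0,0],[0,0,0],[0,0,0],[0,0,0],[0,0,0],[0,0,0],[0,0,0],[0,0,0],[0,0,0],[0,0,0]], "gripper": [0,0,0,0,0,0,0,0,0,0,0]}}

```text
t: 15.65
ee_pos: [0.4788, -0.1524, 0.1546]
orientation: [[-1.0, 0.0, 0.001], [0.0, 1.0, -0.0], [-0.001, -0.0, -1.0]]
contact_force: [0.4, 0.1, 0.3]
width: 0.498
grasp_force: 0.0
```

```bash
python3 - <<'E'
from h import *
d=cap('wrist'); s=ctrl.sense(); print(s['t'],np.round(s['ee_pos'],4),np.round(s['contact_force'],2),s['width'])
P=pts(d); q=P[(abs(P[...,0]-.479)<.018)&(abs(P[...,1]+.152)<.018)&(P[...,2]>.075)&(P[...,2]<.12)]
t=q[q[:,2]>q[:,2].max()-.004]; print('tab top z',np.median(t[:,2]),t.mean(0).round(4))
m=(abs(P[...,2]-.049)<.003)&(abs(P[...,0]-.479)<.023)&(abs(P[...,1]+.152)<.034); print('flange',np.median(P[m][:,2]))
A=cv2.resize(d['pixels'][150:390,200:440],(600,600),interpolation=cv2.INTER_CUBIC)
cv2.imwrite('pics/w5.png',A[...,::-1])
E
```

```text
15.7 [ 0.4786 -0.1523  0.1541] [-0.56  0.55  0.18] 0.5007606161971546
tab top z 0.09958251886379701 [ 0.4788 -0.1529  0.0995]
flange 0.04988184245812155
```

View pics/w5.png

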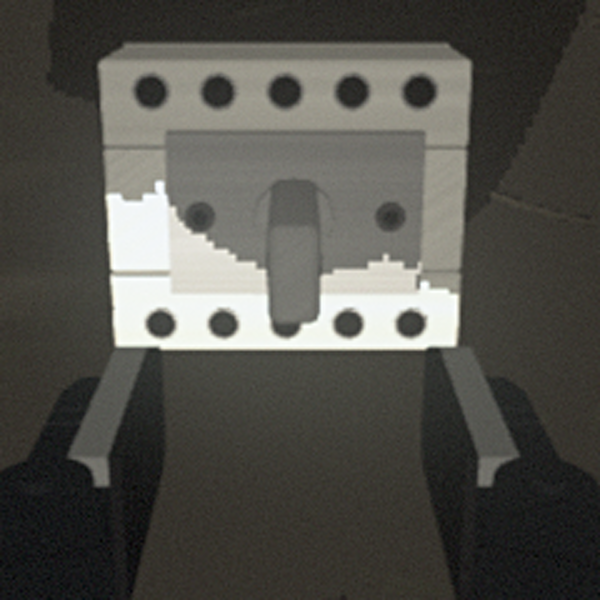

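The final crop shows the pin standing upright in the bore at crop (294,250). Its tab top is 49.7 mm above the flange (nominal 50 mm), so the collar is flush, and the gripper is clear.

```bash
python3 -c "
from rig import ctrl
print(ctrl.hand_in())"
```

```text
the job is handed in; nothing more can be done
None
```

The steel pin stands fully home in the bore with its collar on the flange: it went in edge-first at 14° and was then straightened and seated, the highest force I read was about 20 N, the gripper is clear, and the job was handed in at about 16 s.

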